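# Free the cupsole from the jig's hold-down finger and lay it beside its mate

### The arm

A 6-joint arm with a two-finger parallel gripper is mounted at the origin on the work surface. World frame = base frame: x ahead of the robot, y to its left, z up, the work surface at z = 0. Lengths are in mm, angles in rad, forces in N, time in s.
With the tool pointing down it reaches from about 350 to 975 mm from the base axis. Payload 7.1 kg.
Tool frame: the origin (TCP) lies at the very end of the fingers, on their centre line; the grasp point (between the pads) lies 19 mm behind it; z points along the fingers, y is the line along which they close (so a half turn about z gives the same grasp; the last joint's range is limited). The gripper opens to 88 mm and grips with 3 to 60 N. Pads are 20 mm wide; open, the fingers measure 115 mm over their backs; the gripper's body (75 mm by 178 mm) begins 61 mm behind the grasp point.
Start: joints at [-1.327, 0.423, 1.63, -0, 1.089, -0.019], TCP at [162.385, -603.52, 222.675] pointing down, gripper open.
Joint ranges: [-3, 3], [-0.9, 2.11], [0.09, 2.58], [-1.31, 4.45], [0.11, 2.69], [-2.54, 2.54]. Speed limits (rad/s): [2.39, 2.39, 3.01, 3.14, 3.14, 3.14].

### API

Orientations are given as a rotation vector (axis times angle).
In Python, from workcell import get_obs, get_image, job, models gives the robot as it stands.
- The arm moves only by the tool jog_arm, never from a script. Its argument "increments" is one flat list of numbers, 7 for each row, row after row: the turn, a rotation vector about the tool's x, y, z in degrees, then the shift along the tool's x, y, z in mm, then the opening in per cent of the stroke, from 0 (shut) to 100 (fully open). A call has 1 to 12 rows; each row shifts and turns the commanded pose from where the row before left it, along the tool's axes as they then stand; what a row does not reach is not made up. A row lasts 1/8 s, in which the tool goes at most 62.5 mm and 10.7 degrees, less where a joint would pass 70% of its speed; a pose out of reach is approached as far as the arm can. A call is refused whole if a number of a shift passes 62.5 or a number of a turn 10.7, either way. A call with a gripper value outside its range is refused whole. The fingers move at their own pace and stop on an object; the grip force is fixed at half the most. Time passes only in rows, so rows that do not move let the fingers close. It gives the time, the measured TCP pose, the force, the opening and the grip force at its end, in the units of the state.
- get_obs(): the state, without advancing time (a new reading comes with each control period).
- get_image(name): name is "side" or "top"; returns a dict with "pixels" (480x640x3 uint8, blue, green, red), "depth" (480x640 float32, mm along the optical axis (not along the pixel's ray), 0 where there is no reading), "fx", "fy", "cx", "cy" (pixels), "k1" (the pictures are not rectified: a ray, as slopes to the right and down, at radius r is drawn at 1 + k1 r^2 times it, then the intrinsics apply), "cam_to_world" (4x4, takes a point from camera to world coordinates). Camera axes: x right, y up, looking along -z (the intrinsics and any distortion apply to the point x, -y, -z); pixel columns grow to the right and rows downward; lengths in mm; the calibration is good to about 2 mm. A picture is of the moment at which its call begins.
- job.close_job(): hands the job in; it is judged then, once.
Trained networks look in the newest picture that a camera, given by its name, has taken for a name from the list of things; names that differ only in an ending like _2 or _b are one class to them, and where a whole thing is asked for, a point or a joint stands for the part that bears it (a point fixed in the world has none). Each returns a list of dicts, best first, with "p" (0 to 1); they miss things now and then, are a little off and sometimes report something else, mostly with a low value. They report only what shows in the picture. A call takes as long as a camera call. They do not tell look-alikes from the thing itself.
- models.look_for(target, camera): "centre" ([x, y, z] in mm, in world coordinates, good to about 4 mm: the middle of the surface that is visible of it).
- models.regions_of(target, camera): "region" (480x640 bool, what is visible of it).
The state is a dict: "t": time; "qpos": joint angles; "qvel": joint speeds; "joint_torque": joint torques, N m; "ee_pos": TCP position; "orientation": TCP orientation; "ft_force": force on the tool from outside, world axes, zero at the start; "moment": the same for the moment, N m; "width": finger opening in mm; "grasp_force": force on a finger pad.
Only numpy, scipy, OpenCV 4.12 (cv2) and the standard library are available. Lean on these libraries where they do the work, as an engineer would, in place of code of your own. Each camera call takes 0.05 s, during which the arm holds its last target. There are 200 camera calls.

### The job

The shoe sole in the metal jig is trapped under a spring-loaded hold-down finger: lift the finger by its grip plate until its pad is clear of the sole's rim, swing it right aside without dragging the sole out of place, and let it go there. Then take the sole out of the jig and lay it gently on the free half of the wooden drying tray, flat on both slats beside its mate and parallel to it, toe pointing the same way, leaving the finger aside and the other things where they are.

Things in the scene. Friction and masses are not known exactly. Their poses are not given: they have to be found in the camera images.
- jig: Fixed holding jig, plate 255 x 120 x 12 mm. Origin on the table under the nested sole's middle; x heel to toe, z up. Blocks (x -75 to -35 and 30 to 80 mm, tops z = 30 mm) carry the sole; under its waist is open space down to z = 12 mm. Six 8 mm pins to z = 40 mm round heel and forefoot, 2 to 5 mm play, none from x = -75 to 45 mm. Dark finger housing (32 x 44 mm, top z = 56 mm) at x = -127 mm.
- wing (a point): Grip plate of the finger: upright steel plate 12 mm thick, 52 long (along the arm), 40 high; this point is in its middle, 15 mm below its top edge, on the axis on which the finger lifts and turns; pinch across the 12 mm from above. At lift 0 it is 110 mm over the table; plate 85 to 125 mm, hub below 23 mm wide, arm 15 mm wide at 69 to 81 mm, reaching out 76 mm. x points along the arm to the pad.
- pad (a point): Middle of the underside of the finger's rubber pad (16 mm round), 69 mm out from the lifting axis; it presses on the heel floor inside the sole's rim.
- finger_lift (a joint): Finger height, m: 0 with the pad on the nested sole's floor, +0.040 fully raised, -0.004 at the lower stop with nothing under it. Spring and weight press down with about 8 N at 0, 13 N at 0.035; it does not stay up by itself. The pad clears the sole's rim (18 mm above its floor) from 0.019.
- finger_swing (a joint): Finger's turn about the vertical, rad: 0 with the arm pointing to the toe, over the sole; positive anticlockwise from above; free both ways to 1.6. Light friction holds it where it is left. From about 0.9 either way it is clear of the sole and, let go, sinks beside it.
- sole_mid (a point): Centre, half-way up, of the sole to move: cream-coloured rigid cupsole of a child's shoe, 167 mm long, 26 high, 8 mm floor, 5 mm rim all round, 140 g. Heel 54, forefoot 66 mm wide; the waist (x -30 to 18 mm) is straight, 46 mm wide: grip across it from above. x to the toe, z up; heel end x = -82, toe 85 mm. Its underside is 30 mm over the table in the jig.
- sole_toe (a point): Point in the sole's forefoot, 70 mm from sole_mid along its x, at the same height; shows where the toe points.
- tray: Fixed plywood drying tray 250 x 236 mm. Origin on the table under its centre, x along the soles, the way the mate's toe points. Floor z = 6 mm; two slats across (20 mm wide, at x = -52 and +52 mm, tops z = 20 mm) carry the soles; low walls to z = 24 mm, inner faces x = +-119, y = +-112 mm.
- free_place (a point): Middle of the tray's free half at slat-top height: tray x = 0, y = -54 mm, z = 20 mm. The sole's underside belongs here.
- mate_mid (a point): Centre, half-way up, of the mate: the mirror-image sole of the same size that already lies on the slats at about tray x = 0, y = +54 mm, toe towards the tray's +x.
- jar: Bystander: glass jar, 60 mm across, 75 mm high; origin under its centre.
- can: Bystander: metal can, 80 mm across, 110 mm high; origin under its centre.
- awl: Bystander: screwdriver-like awl with a wooden handle, 150 mm long, lying along its x; origin under its middle.
- brush: Bystander: brush with a dark wooden handle, 200 mm long, lying along its x; origin under its middle.
- hammer: Bystander: hammer 250 mm long, lying along its x; origin under its middle.
- last: Bystander: yellow-green shoe last, 205 mm long, 100 mm high, lying along its x; origin under its middle.
Mind the look-alikes: they are no part of the job. Leave any green look-alike of the part that bears sole_mid alone. What is shaped like the part that bears mate_mid but black is not meant.

How it is judged (in metres and radians):
On the way, in this order (a step that is already met when the one before it is completed fails the run):
1. the finger is lifted clear of the rim while the sole stays in the jig (value of joint finger_lift above 0.018 m and distance of sole_mid from where it was at the start of the episode below 0.012 m), for 0.1 s.
2. the finger is swung aside and let down beside the sole, which still lies in the jig ((value of joint finger_swing above 0.85 rad or value of joint finger_swing below -0.85 rad) and value of joint finger_lift below 0.008 m and distance of sole_mid from where it was at the start of the episode below 0.012 m), for 0.2 s.
3. the sole is lifted out of the jig (height (world z) of sole_mid above 0.075 m), for 0.1 s.
At the end, for the whole second after the job is handed in: Sole at rest on both slats of the tray's free half (centre within 32 mm of the middle lengthwise, 22 to 83 mm to the free side, height 33 mm +-4), flat to 0.08 rad, parallel to its mate to 0.25 rad, toe the same way; mate moved under 25 mm; finger over 0.8 rad aside and down (lift under 0.008) ((value of joint finger_swing above 0.8 rad or value of joint finger_swing below -0.8 rad) and value of joint finger_lift below 0.008 m and x of sole_mid in the frame of tray between -0.032 and 0.032 m and y of sole_mid in the frame of tray between -0.083 and -0.022 m and z of sole_mid in the frame of tray between 0.029 and 0.037 m and angle between sole_mid's own z axis and vertical below 0.08 rad and angle between the x axis of sole_mid and the x axis of mate_mid, either way round below 0.25 rad and x of sole_toe in the frame of tray above 0.03 m and distance of mate_mid from where it was at the start of the episode below 0.025 m and linear speed of sole below 0.02 m/s); the robot touches nothing.
It fails at once if the sole is pulled out while the finger is still over it (distance of sole_mid from where it was at the start of the episode above 0.03 m and value of joint finger_swing between -0.6 and 0.6 rad).
It fails at once if the sole is dropped or thrown onto the tray (horizontal distance between sole_mid and tray below 0.13 m and height (world z) of sole_mid below 0.06 m and linear speed of sole above 0.7 m/s).
It fails at once if a bystander is pushed more than 40 mm (distance of any of jar, can, awl, brush, hammer, last from where it was at the start of the episode above 0.04 m).
It also fails if it takes over 61 s, if anything falls off the work surface, if the arm or the gripper's body presses on something with over 40 N, if the wrist force passes 120 N, or if a joint passes its speed limit or range.

## Working session

There is one attempt and no reset: what is moved stays moved. The work goes in short steps, Python scripts to look and compute and a tool call to move; the robot and the scene stay as the last step left them, time stands still between calls to the robot, and variables do not carry over. Pictures are saved under pics/ and viewed, at most 10 in all, crops included, and the job is handed in when it is done.

Besides the shell and the picture viewer there is one more tool, called after "Emit:" as name(argument=value, ...) on one line, values as JSON. jog_arm: Moves the arm, as the interface text tells. Its arguments: {"type":"object","properties":{"increments":{"type":"array"}},"required":["increments"]}

```bash
mkdir -p pics; cat > h.py <<'E'
import numpy as np,cv2
from workcell import get_obs,get_image,job,models
def cloud(im):
    h,w=im["depth"].shape
    u,v=np.meshgrid(np.arange(w),np.arange(h))
    K=np.array([[im["fx"],0,im["cx"]],[0,im["fy"],im["cy"]],[0,0,1.]])
    p=cv2.undistortPoints(np.stack([u,v],-1).reshape(-1,1,2).astype(float),K,np.array([im["k1"],0,0,0.])).reshape(h,w,2)
    d=im["depth"]
    c=np.stack([p[...,0]*d,-p[...,1]*d,-d],-1)
    T=np.array(im["cam_to_world"])
    P=c@T[:3,:3].T+T[:3,3]
    P[d==0]=np.nan
    return P
E
python3 - <<'E'
from h import *
for n in("top","side"):
    im=get_image(n);cv2.imwrite(f"pics/{n}0.png",im["pixels"]);np.save(n+"0.npy",cloud(im))
    for t in("jig","wing","pad","sole_mid","mate_mid","tray","jar","can","awl","brush","hammer","last"):
        print(n,t,[(np.round(r["centre"]).tolist(),round(r["p"],2)) for r in models.look_for(t,n)[:4]])
o=get_obs();print(o["t"],o["ee_pos"],o["orientation"],o["width"])
E
```

```text
top jig [([499.0, 252.0, 14.0], 0.9)]
top wing [([445.0, 255.0, 87.0], 0.61)]
top pad [([449.0, 256.0, 80.0], 0.75)]
top sole_mid [([273.0, 203.0, 6.0], 0.82), ([565.0, 269.0, 38.0], 0.77)]
top mate_mid [([250.0, -242.0, 7.0], 0.93), ([541.0, -171.0, 24.0], 0.55), ([442.0, 252.0, 84.0], 0.42)]
top tray [([441.0, 255.0, 84.0], 0.63), ([533.0, -239.0, 4.0], 0.56)]
top jar [([558.0, 6.0, 76.0], 0.9)]
top can [([664.0, 13.0, 109.0], 0.84)]
top awl [([375.0, -13.0, 23.0], 0.65)]
top brush [([407.0, 471.0, 18.0], 0.97)]
top hammer [([386.0, -511.0, 22.0], 0.86), ([532.0, -239.0, 5.0], 0.22)]
top last [([570.0, 518.0, 54.0], 0.77)]
side jig [([482.0, 288.0, 13.0], 0.71)]
side wing [([440.0, 262.0, 91.0], 0.6), ([564.0, 20.0, 58.0], 0.35), ([534.0, -242.0, 6.0], 0.19)]
side pad [([438.0, 264.0, 88.0], 0.63), ([567.0, 267.0, 42.0], 0.18)]
side sole_mid [([274.0, 209.0, 8.0], 0.87), ([567.0, 267.0, 44.0], 0.81)]
side mate_mid [([246.0, -243.0, 13.0], 0.76), ([538.0, -175.0, 28.0], 0.57)]
side tray [([536.0, -243.0, 8.0], 0.9)]
side jar [([563.0, 23.0, 57.0], 0.68)]
side can [([669.0, 34.0, 90.0], 0.89), ([568.0, 271.0, 40.0], 0.34)]
side awl [([371.0, -4.0, 19.0], 0.89), ([441.0, 262.0, 87.0], 0.71)]
side brush [([407.0, 475.0, 15.0], 0.9)]
side hammer [([386.0, -506.0, 22.0], 0.96), ([376.0, -4.0, 18.0], 0.7)]
side last [([564.0, 546.0, 50.0], 0.89), ([436.0, 262.0, 87.0], 0.58), ([409.0, 474.0, 15.0], 0.23)]
1.3 [ 162.39410256 -603.51890954  222.66071564] [-3.11450731e+00 -4.11616998e-01 -3.98494914e-05] 87.55387014308603
```

View pics/top0.png

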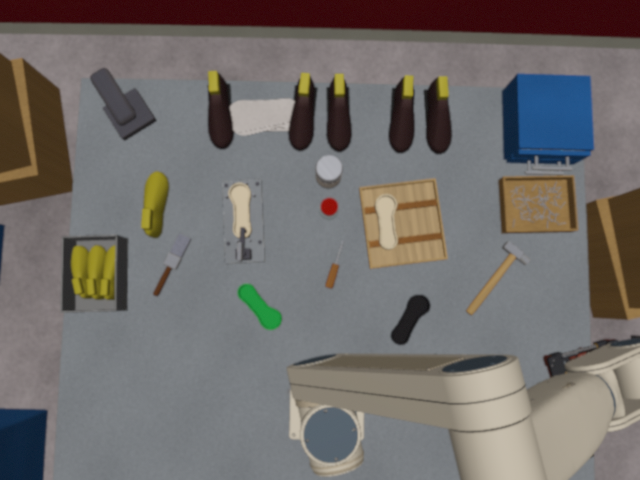

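View pics/side0.png

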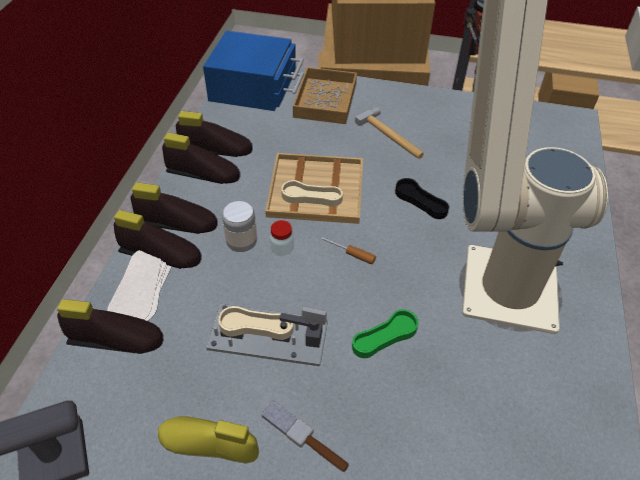

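Top picture: +x is up and +y is left. Candidates for the sole: cream in the jig at (241,210), cream mate in the tray at (387,220), green one at (260,306), black one at (410,318). The description picks the one in the jig, under the finger at (241,245). I'll check that in a close crop and fit the poses.

```bash
python3 - <<'E'
from h import *
im=cv2.imread("pics/top0.png")
a=cv2.resize(im[170:275,205:285],None,fx=5,fy=5,interpolation=cv2.INTER_CUBIC)
b=cv2.resize(im[170:275,350:430+20],(400,420),interpolation=cv2.INTER_CUBIC)
c=np.zeros((525,800,3),np.uint8);c[:,:400]=a;c[:420,400:]=b;cv2.imwrite("pics/crop1.png",c)
P=np.load("top0.npy");S=np.load("side0.npy")
def box(P,lo,hi): 
    m=np.all((P>=lo)&(P<=hi),-1);return P[m]
def rect(q,n):
    (c,s,a)=cv2.minAreaRect(q[:,:2].astype(np.float32)); print(n,len(q),np.round(c,1),np.round(s,1),round(a,2),"zmed",np.round(np.median(q[:,2]),1))
for n,Q in(("top",P),("side",S)):
    rect(box(Q,[350,180,7],[680,330,200]),n+" jig")
    rect(box(Q,[460,220,33],[680,330,65]),n+" sole")
    rect(box(Q,[350,180,83],[480,330,140]),n+" wing")
    rect(box(Q,[380,-390,12],[690,-90,60]),n+" tray")
    rect(box(Q,[440,-260,38],[650,-100,60]),n+" mate rim")
    rect(box(Q,[440,-260,25],[650,-100,60]),n+" mate")
im=get_image("top")
for t in("jig","sole_mid","wing","tray","mate_mid"):
    for r in models.regions_of(t,"top")[:3]:
        q=P[r["region"]];q=q[~np.isnan(q[:,0])];rect(q,t+" %.2f"%r["p"])
E
```

```text
top jig 3327 [515.2 255.4] [329.1 148.8] 0.02 zmed 16.5
top sole 948 [555.9 278.9] [ 90.1 184.5] 86.79 zmed 41.5
top wing 138 [440.4 256.7] [78.2 15.1] 2.04 zmed 121.8
top tray 2739 [ 517.4 -221.7] [284.1 238.8] 7.94 zmed 24.4
top mate rim 250 [ 533.4 -164.7] [165.6  64.2] 1.64 zmed 45.8
top mate 981 [ 548.9 -178.8] [202.4 156.4] 1.88 zmed 31.0
side jig 5093 [527.5 266. ] [257.8 124.5] 4.28 zmed 32.6
side sole 1680 [553.2 273.5] [182.2  90.4] 2.84 zmed 39.7
side wing 359 [438.7 260.3] [20.1 79.9] 87.7 zmed 110.4
side tray 2605 [ 531.8 -221.1] [250.7 247.6] 8.08 zmed 22.7
side mate rim 337 [ 530.7 -168.9] [164.3  70.6] 3.07 zmed 42.4
side mate 951 [ 547.9 -166. ] [126.  200.6] 87.5 zmed 34.1
jig 0.72 2346 [530.  268.6] [258.5 123.9] 4.31 zmed 14.3
sole_mid 0.94 1000 [275.3 213.6] [167.1  68.6] 47.06 zmed 11.3
sole_mid 0.65 5419 [ 537.7 -222.7] [257. 246.] 8.14 zmed 8.8
sole_mid 0.60 891 [558.7 272.6] [164.8  65.1] 3.01 zmed 41.4
wing 0.68 982 [561.1 271.4] [178.1  70.1] 7.66 zmed 41.5
wing 0.58 220 [450.  256.9] [97.5 16.4] 2.64 zmed 88.6
tray 0.86 5466 [ 538.4 -222.1] [259.9 245.1] 8.14 zmed 8.8
mate_mid 0.86 971 [ 246.9 -238.2] [ 62.5 165.3] 57.61 zmed 11.4
mate_mid 0.82 931 [ 532.7 -163.7] [164.2  63.4] 0.83 zmed 30.8
mate_mid 0.42 760 [689.9   7.9] [107.   84.1] 1.19 zmed 109.0
```

View pics/crop1.png

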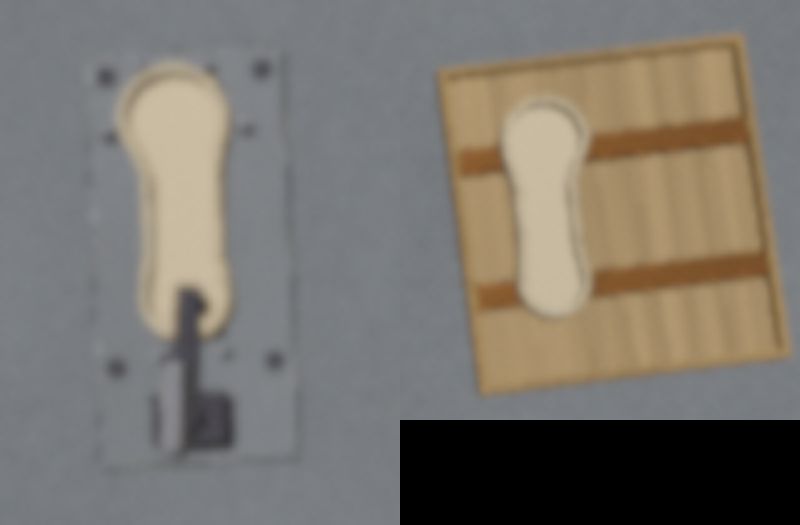

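The crop confirms the choice: the cream sole lies in the jig under the finger (arm x≈190, y 290–460), with its wide toe end up. The mate's wide end, at (545,130), is also up (+x), and the tray's free half is on the right (−y). Next I refine the wing and sole.

```bash
python3 - <<'E'
from h import *
P=np.load("top0.npy");S=np.load("side0.npy")
def box(P,lo,hi): 
    m=np.all((P>=lo)&(P<=hi),-1);return P[m]
def rect(q,n):
    (c,s,a)=cv2.minAreaRect(q[:,:2].astype(np.float32)); print(n,len(q),np.round(c,1),np.round(s,1),round(a,2),"med",np.round(np.median(q,0),1),"pct x",np.round(np.percentile(q[:,0],[2,98]),1),"y",np.round(np.percentile(q[:,1],[5,95]),1))
for z0,z1 in((112,135),(90,135)):
    for n,Q in(("top",P),("side",S)):
        rect(box(Q,[380,200,z0],[500,330,z1]),n+" wing%d"%z0)
q=box(P,[380,200,60],[530,330,85]);rect(q,"arm top")
# rims of the soles: refine by region in both
get_image("side")
for t in("jig","sole_mid","mate_mid","tray"):
    for r in models.regions_of(t,"side")[:3]:
        q=S[r["region"]];q=q[~np.isnan(q[:,0])];rect(q,"side "+t+" %.2f"%r["p"])
# waist: y edges per x slice at rim height, from both
for n,Q in(("top",P),("side",S)):
  for x in(530,545,560):
    q=box(Q,[x,200,46],[x+15,340,62]); print(n,x,np.round(np.sort(q[:,1]),0)[[0,1,2,-3,-2,-1]] if len(q)>5 else len(q))
E
```

```text
top wing112 92 [426.8 258.2] [51. 11.] 1.58 med [426.9 257.7 124.4] pct x [401.8 452. ] y [253.  263.7]
side wing112 171 [424.7 258.5] [15.5 52.1] 87.7 med [424.7 260.1 120.7] pct x [400.2 449.8] y [251.8 264.2]
top wing90 108 [426.8 257.9] [51.  11.5] 1.58 med [427.2 256.7 123.5] pct x [402. 452.] y [252.8 263.6]
side wing90 318 [424.8 260.8] [20.1 52.1] 87.7 med [424.2 261.5 114.2] pct x [399.5 450. ] y [253.7 264.3]
arm top 127 [470.  260.7] [111.3  47.3] 5.08 med [471.4 254.7  79.5] pct x [418.  510.2] y [240.5 275.5]
side jig 0.87 3778 [528.5 250.1] [257.  155.9] 4.98 med [477.3 288.1  11.2] pct x [402.4 648.4] y [235.5 324.9]
side sole_mid 0.79 1666 [558.9 272.2] [ 85.8 170.7] 80.14 med [565.1 266.5  38.8] pct x [475.7 631.8] y [243.8 301.3]
side sole_mid 0.56 1751 [276.  203.8] [167.1  73.6] 41.47 med [269.4 207.2   8.7] pct x [209.1 333.6] y [147.2 268.5]
side mate_mid 0.67 3814 [532.  250.5] [264.1 155.9] 4.98 med [479.1 288.7  11.2] pct x [402.6 651.7] y [239.6 326.1]
side mate_mid 0.64 1104 [ 234.6 -250.7] [ 86.8 165. ] 60.32 med [ 241.7 -240.2   10.8] pct x [171.6 309.7] y [-295.2 -190.7]
side mate_mid 0.63 1185 [ 533.2 -187.7] [163.3 108.1] 8.59 med [ 532.3 -173.6   30.5] pct x [452.6 608. ] y [-196.3 -137.2]
side tray 0.73 688 [451.6 240.5] [ 58.9 108.8] 85.12 med [438.2 261.5  85.1] pct x [400.5 498.9] y [251.8 265.7]
side tray 0.55 4610 [ 533.6 -220.4] [254.4 246.9] 8.22 med [ 528.2 -241.3    6. ] pct x [405.7 656.1] y [-335.7  -99.6]
top 530 [243. 245. 245. 289. 290. 290.]
top 545 [245. 245. 246. 290. 291. 291.]
top 560 [246. 246. 246. 291. 291. 291.]
side 530 [240. 242. 242. 290. 290. 291.]
side 545 [240. 243. 243. 289. 290. 291.]
side 560 [243. 243. 245. 293. 294. 296.]
```

Emit:
jog_arm(increments=[0, 0, 6, 0, 0, 0, 100, 0, 0, 6, 0, 0, 0, 100, 0, 0, 0, 34, -43.5, 0, 100, 0, 0, 0, 34, -43.5, 0, 100, 0, 0, 0, 34, -43.5, 0, 100, 0, 0, 0, 34, -43.5, 0, 100, 0, 0, 0, 34, -43.5, 0, 100, 0, 0, 0, 34, -43.5, 0, 100, 0, 0, 0, 34, -43.5, 0, 100, 0, 0, 0, 34, -43.5, 0, 100, 0, 0, 0, 34, -43.5, 0, 100, 0, 0, 0, 34, -43.5, 0, 100])

```text
t: 3.35
ee_pos: [479.7, -149.4, 223.0]
orientation: [3.14, 0.084, 0.001]
ft_force: [0.6, -0.2, 1.2]
width: 88.1
grasp_force: 0.0
```

Emit:
jog_arm(increments=[0, 0, 0, -4, -51.3, 0, 100, 0, 0, 0, -4, -51.3, 0, 100, 0, 0, 0, -4, -51.3, 0, 100, 0, 0, 0, -4, -51.3, 0, 100, 0, 0, 0, -4, -51.3, 0, 100, 0, 0, 0, -4, -51.3, 0, 100, 0, 0, 0, -4, -51.3, 0, 100, 0, 0, 0, -4, -51.3, 0, 100, 0, 0, 0, 0, 0, 35, 100, 0, 0, 0, 0, 0, 35, 100, 0, 0, 0, 0, 0, 0, 100])

```text
t: 4.72
ee_pos: [423.2, 256.4, 150.8]
orientation: [3.138, 0.084, -0.007]
ft_force: [0.4, -0.2, -0.8]
width: 87.9
grasp_force: 0.0
```

```bash
python3 - <<'E'
from h import *
im=get_image("side");p=im["pixels"];cv2.imwrite("pics/s1.png",cv2.resize(p[180:380,180:380],(600,600)))
print(get_obs()["ee_pos"])
E
```

```text
[424.36704954 256.86922194 152.33773103]
```

View pics/s1.png

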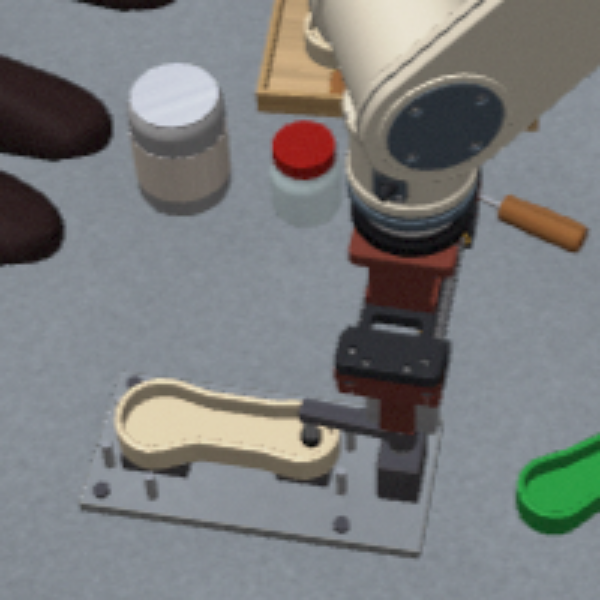

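The gripper stands above the grip plate (plate at crop (410,420)), in line with it. I'll descend and close.

Emit:
jog_arm(increments=[0, 0, 0, 2, -2, 20, 100, 0, 0, 0, 0, 0, 20, 100, 0, 0, 0, 0, 0, 20, 100, 0, 0, 0, 0, 0, 0, 100, 0, 0, 0, 0, 0, 0, 0, 0, 0, 0, 0, 0, 0, 0, 0, 0, 0, 0, 0, 0, 0, 0, 0, 0, 0, 0, 0, 0, 0, 0, 0, 0, 0, 0, 0, 0, 0, 0, 0, 0, 0, 0])

```text
t: 6.02
ee_pos: [426.7, 259.2, 92.6]
orientation: [3.14, 0.084, -0.0]
ft_force: [0.4, 0.1, 0.4]
width: 31.3
grasp_force: 0.0
```

Emit:
jog_arm(increments=[0, 0, 0, 0, 0, 0, 0, 0, 0, 0, 0, 0, 0, 0, 0, 0, 0, 0, 0, 0, 0, 0, 0, 0, 0, 0, 0, 0])

```text
t: 6.52
ee_pos: [426.3, 257.5, 92.4]
orientation: [3.138, 0.084, -0.002]
ft_force: [1.4, -9.9, 2.9]
width: 12.9
grasp_force: 29.4
```

Emit:
jog_arm(increments=[0, 0, 0, 0, 1.5, -4, 0, 0, 0, 0, 0, 0, -7, 0, 0, 0, 0, 0, 0, -7, 0, 0, 0, 0, 0, 0, -7, 0, 0, 0, 0, 0, 0, -6, 0, 0, 0, 0, 0, 0, 0, 0, 0, 0, 0, 0, 0, 0, 0])

```text
t: 7.4
ee_pos: [426.1, 257.0, 123.4]
orientation: [3.139, 0.085, -0.002]
ft_force: [4.1, -4.2, -11.7]
width: 12.0
grasp_force: 30.0
```

Emit:
jog_arm(increments=[0, 0, -6, 0, 0, 0, 0, 0, 0, -6, 0, 0, 0, 0, 0, 0, -6, 0, 0, 0, 0, 0, 0, -6, 0, 0, 0, 0, 0, 0, -6, 0, 0, 0, 0, 0, 0, 0, 0, 0, 0, 0])

```text
t: 8.15
ee_pos: [426.4, 256.4, 123.3]
orientation: [3.008, 0.897, -0.002]
ft_force: [3.6, -7.1, -11.4]
width: 11.9
grasp_force: 30.0
```

Emit:
jog_arm(increments=[0, 0, 0, -0.5, 1, 0, 0, 0, 0, -8, 0, 0, 0, 0, 0, 0, -8, 0, 0, 0, 0, 0, 0, -8, 0, 0, 0, 0, 0, 0, -8, 0, 0, 0, 0, 0, 0, -8, 0, 0, 0, 0, 0, 0, -6, 0, 0, 0, 0, 0, 0, 0, 0, 0, 0, 0])

```text
t: 9.15
ee_pos: [427.4, 255.9, 123.6]
orientation: [2.419, 2.001, -0.0]
ft_force: [6.4, -6.9, -12.0]
width: 11.9
grasp_force: 30.0
```

Emit:
jog_arm(increments=[0, 0, 0, 0, 0, 8, 0, 0, 0, 0, 0, 0, 8, 0, 0, 0, 0, 0, 0, 8, 0, 0, 0, 0, 0, 0, 8, 0, 0, 0, 0, 0, 0, 0, 0])

```text
t: 9.78
ee_pos: [427.6, 256.1, 91.6]
orientation: [2.421, 2.0, 0.0]
ft_force: [5.2, -7.8, -7.5]
width: 12.1
grasp_force: 30.0
```

Emit:
jog_arm(increments=[0, 0, 0, 0, 0, 0, 50, 0, 0, 0, 0, 0, 0, 50, 0, 0, 0, 0, 0, 0, 50, 0, 0, 0, 0, 0, 0, 50, 0, 0, 0, 0, 0, 0, 50, 0, 0, 0, 0, 0, -20, 50, 0, 0, 0, 0, 0, -40, 50, 0, 0, 0, 0, 0, -40, 50, 0, 0, 0, 0, 0, -20, 100])

```text
t: 10.9
ee_pos: [427.7, 257.1, 213.9]
orientation: [2.423, 1.999, 0.004]
ft_force: [-0.9, 0.2, -0.5]
width: 51.1
grasp_force: 0.0
```

```bash
python3 - <<'E'
from h import *
im=get_image("side");p=im["pixels"];cv2.imwrite("pics/s2.png",cv2.resize(p[180:380,180:380],(600,600)))
S=cloud(im);T=cloud(get_image("top"))
for n,Q in(("top",T),("side",S)):
    m=np.all((Q>=[460,220,46])&(Q<=[660,330,62]),-1);q=Q[m];print(n,cv2.minAreaRect(q[:,:2].astype(np.float32)),np.round(np.percentile(q[:,0],[1,99])))
    for x in(520,530,540,550,560):
        y=np.sort(q[(q[:,0]>x)&(q[:,0]<x+10),1]); print(x,np.round(y[[0,1,-2,-1]],0) if len(y)>3 else len(y))
o=get_obs();print(o["ee_pos"],o["orientation"],o["width"])
E
```

```text
top ((562.3294677734375, 254.57814025878906), (185.413818359375, 63.16132354736328), 23.79710578918457) [482. 641.]
520 [242. 243. 245. 248.]
530 [243. 245. 245. 248.]
540 [243. 245. 245. 248.]
550 [246. 246. 248. 249.]
560 [244. 246. 288. 291.]
side ((554.8128662109375, 266.498046875), (167.26922607421875, 67.26866149902344), 8.413395881652832) [473. 635.]
520 [238. 239. 288. 288.]
530 [239. 243. 288. 289.]
540 [240. 242. 290. 290.]
550 [243. 243. 290. 292.]
560 [244. 245. 291. 293.]
[428.21283525 257.35008353 213.89091099] [2.42258444 1.99899181 0.00722846] 58.51723849080897
```

View pics/s2.png

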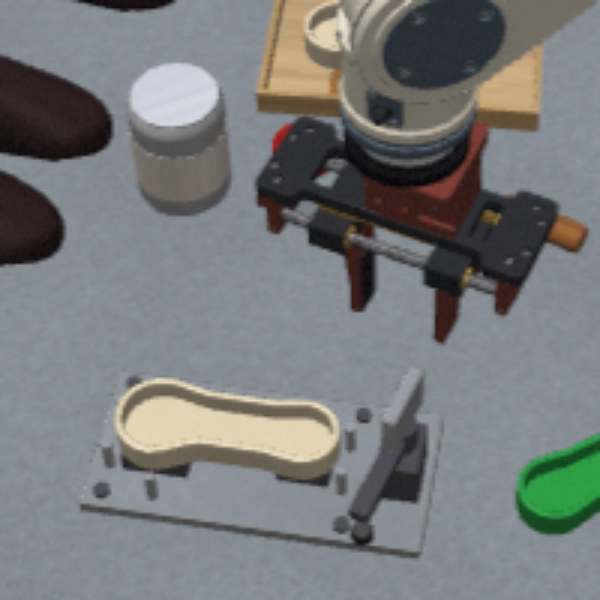

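Finger is aside and down (pad at crop (360,533)), and the sole is still nested. Next I turn back and go over the waist.

Emit:
jog_arm(increments=[0, 0, 7.5, 0, 0, 0, 100, 0, 0, 7.5, 0, 0, 0, 100, 0, 0, 7.5, 0, 0, 0, 100, 0, 0, 7.5, 0, 0, 0, 100, 0, 0, 7.5, 0, 0, 0, 100, 0, 0, 7.5, 0, 0, 0, 100, 0, 0, 7.5, 0, 0, 0, 100, 0, 0, 7.5, 0, 0, 0, 100, 0, 0, 7.5, 0, 0, 0, 100, 0, 0, 7.5, 0, 0, 0, 100])

```text
t: 12.25
ee_pos: [426.3, 256.2, 210.2]
orientation: [3.139, 0.104, -0.003]
ft_force: [-0.9, -1.0, 0.2]
width: 87.9
grasp_force: 0.0
```

Emit:
jog_arm(increments=[0, 0, 0, 30, 0, 0, 100, 0, 0, 0, 30, 0, 0, 100, 0, 0, 0, 30, 0, 0, 100, 0, 0, 0, 30, 0, 0, 100, 0, 0, 0, 0, 0, 40, 100, 0, 0, 0, 0, 0, 40, 100, 0, 0, 0, 0, 0, 40, 100, 0, 0, 0, 0, 0, 0, 100])

```text
t: 13.25
ee_pos: [543.6, 263.7, 87.5]
orientation: [3.136, 0.111, -0.012]
ft_force: [0.8, -0.1, -0.1]
width: 88.0
grasp_force: 0.0
```

Emit:
jog_arm(increments=[0, 0, 0, 3, -2, 20, 100, 0, 0, 0, 0, 0, 20, 100, 0, 0, 0, 0, 0, 20, 100, 0, 0, 0, 0, 0, 0, 100, 0, 0, 0, 0, 0, 0, 100])

```text
t: 13.88
ee_pos: [549.7, 267.4, 31.8]
orientation: [-3.14, -0.111, -0.0]
ft_force: [0.6, 0.4, -0.2]
width: 88.0
grasp_force: 0.0
```

Emit:
jog_arm(increments=[0, 0, 0, 0, 0, 8, 100, 0, 0, 0, 0, 0, 0, 100, 0, 0, 0, 0, 0, 0, 0, 0, 0, 0, 0, 0, 0, 0, 0, 0, 0, 0, 0, 0, 0, 0, 0, 0, 0, 0, 0, 0, 0, 0, 0, 0, 0, 0, 0, 0, 0, 0, 0, 0, 0, 0, 0, 0, 0, 0, 0, 0, 0])

```text
t: 15.0
ee_pos: [549.5, 267.2, 23.8]
orientation: [3.14, 0.111, -0.0]
ft_force: [0.4, -2.0, 2.2]
width: 45.7
grasp_force: 30.0
```

Emit:
jog_arm(increments=[0, 0, 0, 0, 0, -8, 0, 0, 0, 0, 0, 0, -16, 0, 0, 0, 0, 0, 0, -22, 0, 0, 0, 0, 0, 0, -22, 0, 0, 0, 0, 0, 0, -22, 0, 0, 0, 0, 0, 0, -22, 0, 0, 0, 0, 0, 0, -16, 0, 0, 0, 0, 0, 0, -8, 0, 0, 0, 0, 0, 0, 0, 0])

```text
t: 16.12
ee_pos: [549.7, 267.4, 160.2]
orientation: [-3.139, -0.111, -0.001]
ft_force: [-0.4, -0.2, -1.6]
width: 45.9
grasp_force: 30.0
```

```bash
python3 - <<'E'
from h import *
# tray pose: average of earlier rectangles; both outline estimates, parallax-limited by wall height
P=np.load("top0.npy");S=np.load("side0.npy")
for n,Q in(("top",P),("side",S)):
    m=np.all((Q>=[380,-390,19.5],)&(Q<=[690,-85,29]),-1)[...] ;q=Q[m]
    c=np.array([535,-221.]);a=np.deg2rad(8.1);R=np.array([[np.cos(a),np.sin(a)],[-np.sin(a),np.cos(a)]])
    l=(q[:,:2]-c)@R.T
    w=np.abs(l[:,1])<90; f=np.abs(l[:,0])<100
    print(n,"x",np.round(np.percentile(l[w,0],[1,99])),"y",np.round(np.percentile(l[f,1],[1,99])))
im=get_image("side");p=im["pixels"];cv2.imwrite("pics/s3.png",p)
S=cloud(im);o=get_obs();print(o["ee_pos"],o["orientation"],o["width"],o["ft_force"])
q=S[np.all((S>=[440,215,120])&(S<=[660,325,175]),-1)]
for x in range(470,640,20):
    z=q[(q[:,0]>x)&(q[:,0]<x+20)];print(x,len(z),np.round(np.percentile(z[:,2],[5,50,95])) if len(z)>3 else "")
E
```

```text
Traceback (most recent call last):
IndexError: boolean index did not match indexed array along axis 0; size of axis is 480 but size of corresponding boolean axis is 1
```

```bash
python3 - <<'E'
from h import *
P=np.load("top0.npy");S=np.load("side0.npy")
for n,Q in(("top",P),("side",S)):
    q=Q[np.all((Q>=[380,-390,19.5])&(Q<=[690,-85,29]),-1)]
    c=np.array([535,-221.]);a=np.deg2rad(8.1);R=np.array([[np.cos(a),np.sin(a)],[-np.sin(a),np.cos(a)]])
    l=(q[:,:2]-c)@R.T
    w=np.abs(l[:,1])<90; f=np.abs(l[:,0])<100
    print(n,"x",np.round(np.percentile(l[w,0],[1,99])),"y",np.round(np.percentile(l[f,1],[1,99])))
im=get_image("side");p=im["pixels"];cv2.imwrite("pics/s3.png",p)
S=cloud(im);o=get_obs();print(o["ee_pos"],o["orientation"],o["width"],o["ft_force"])
q=S[np.all((S>=[440,215,150])&(S<=[660,325,205]),-1)]
for x in range(470,640,20):
    z=q[(q[:,0]>x)&(q[:,0]<x+20)];print(x,len(z),np.round(np.percentile(z[:,2],[5,50,95])) if len(z)>3 else "")
E
```

```text
top x [-126.  124.] y [-116.  120.]
side x [-128.  120.] y [-118.  121.]
[549.25498587 267.22054237 159.46567729] [ 3.13952981e+00  1.11195207e-01 -5.96180936e-04] 46.34547295378457 [-0.51438627  0.74316969 -1.88658332]
470 191 [169. 181. 192.]
490 270 [169. 174. 191.]
510 236 [169. 175. 190.]
530 22 [161. 165. 202.]
550 4 [160. 163. 167.]
570 1 
590 86 [168. 181. 191.]
610 280 [170. 174. 191.]
630 74 [171. 187. 191.]
```

View pics/s3.png

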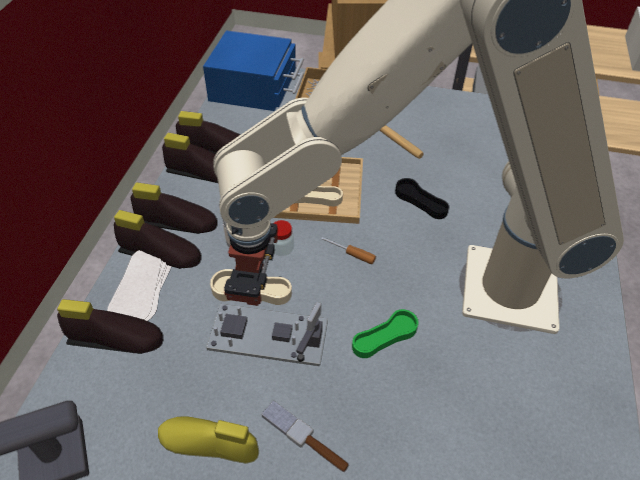

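The sole hangs level in the gripper (pixel (250,287)); the jig is empty and its finger is aside (305,340). I'll carry it over to the tray.

Emit:
jog_arm(increments=[0, 0, -3, 0, 0, 0, 0, 0, 0, 0, -3, 20, 0, 0, 0, 0, 0, -6, 42, 0, 0, 0, 0, 0, -7, 50, 0, 0, 0, 0, 0, -7, 50, 0, 0, 0, 0, 0, -8, 50, 0, 0, 0, 0, 0, -8, 50, 0, 0, 0, 0, 0, -8, 50, 0, 0, 0, 0, 0, -8, 50, 0, 0, 0, 0, 0, -8, 50, 0, 0, 0, 0, 0, -7, 50, 0, 0, 0, 0, 0, -6, 45, 0, 0])

```text
t: 17.68
ee_pos: [534.8, -247.7, 159.1]
orientation: [-3.136, -0.19, 0.002]
ft_force: [0.6, 0.3, -2.3]
width: 45.8
grasp_force: 30.0
```

Emit:
jog_arm(increments=[0, 0, 0, -3, 28, 0, 0, 0, 0, 0, 0, 0, 0, 0, 0, 0, 0, 0, 0, 0, 0])

```text
t: 18.05
ee_pos: [535.8, -273.0, 159.1]
orientation: [-3.135, -0.192, 0.002]
ft_force: [0.6, -0.1, -1.2]
width: 45.7
grasp_force: 30.0
```

```bash
python3 - <<'E'
from h import *
im=get_image("top");cv2.imwrite("pics/t4.png",cv2.resize(im["pixels"][150:300,340:540],(800,600)))
T=cloud(im);S=cloud(get_image("side"))
o=get_obs();print(o["ee_pos"],o["orientation"],o["width"])
for n,Q in(("top",T),("side",S)):
    q=Q[np.all((Q>=[430,-340,160])&(Q<=[660,-200,198]),-1)]
    print(n,len(q),cv2.minAreaRect(q[:,:2].astype(np.float32)),np.round(np.percentile(q[:,0],[1,99])))
    q=Q[np.all((Q>=[430,-225,40])&(Q<=[660,-100,60]),-1)]
    if len(q)>9:print(n,"mate",cv2.minAreaRect(q[:,:2].astype(np.float32)))
E
```

```text
[ 536.31871547 -272.36586701  159.37873177] [-3.13491795e+00 -1.94147539e-01  1.36644107e-03] 45.44120379158641
top 202 ((602.3324584960938, -246.5145721435547), (32.71614456176758, 57.53915786743164), 65.89453887939453) [580. 624.]
top mate ((533.5669555664062, -165.34190368652344), (166.21292114257812, 63.83195495605469), 1.5814571380615234)
side 948 ((539.8766479492188, -265.73382568359375), (165.29861450195312, 72.55696105957031), 6.66451358795166) [459. 620.]
side mate ((531.3798217773438, -170.4521942138672), (162.83633422851562, 70.60743713378906), 9.023571968078613)
```

View pics/t4.png

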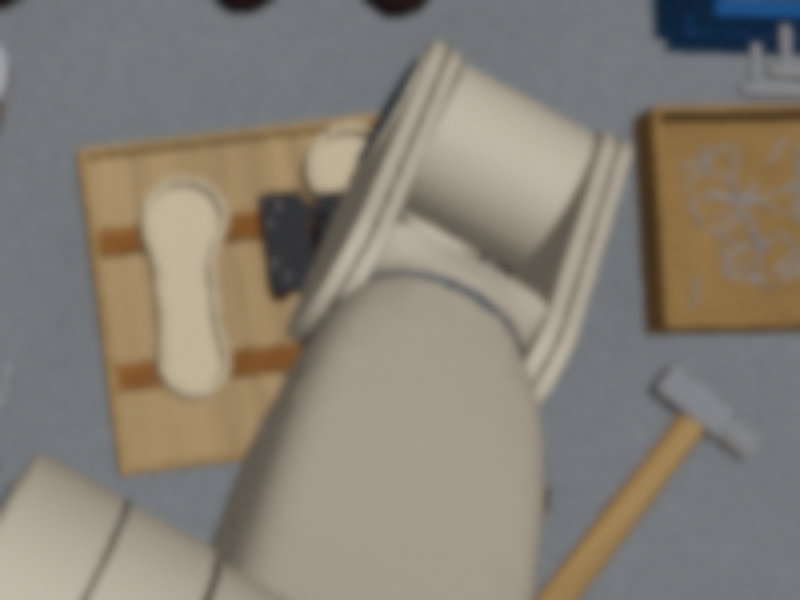

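The sole is over the free half (toe end at crop (345,165)), beside and parallel to the mate at (190,290). I'll lower it.

Emit:
jog_arm(increments=[0, 0, 0, 0, 0, 15, 0, 0, 0, 0, 0, 0, 25, 0, 0, 0, 0, 0, 0, 25, 0, 0, 0, 0, 0, 0, 25, 0, 0, 0, 0, 0, 0, 20, 0, 0, 0, 0, 0, 0, 12, 0, 0, 0, 0, 0, 0, 8, 0, 0, 0, 0, 0, 0, 5, 0, 0, 0, 0, 0, 0, 0, 0, 0, 0, 0, 0, 0, 0, 0])

```text
t: 19.4
ee_pos: [537.2, -273.6, 25.2]
orientation: [3.135, 0.193, 0.001]
ft_force: [-0.5, 0.1, -0.5]
width: 45.9
grasp_force: 30.0
```

Emit:
jog_arm(increments=[0, 0, 0, 0, 0, 3, 0, 0, 0, 0, 0, 0, 3, 0, 0, 0, 0, 0, 0, 2, 0, 0, 0, 0, 0, 0, 0, 0])

```text
t: 19.9
ee_pos: [536.7, -273.3, 16.4]
orientation: [-3.135, -0.193, 0.001]
ft_force: [-0.6, -0.1, -2.4]
width: 46.0
grasp_force: 30.0
```

Emit:
jog_arm(increments=[0, 0, 0, 0, 0, 1, 0, 0, 0, 0, 0, 0, 1, 0, 0, 0, 0, 0, 0, 1, 0, 0, 0, 0, 0, 0, 0, 0])

```text
t: 20.4
ee_pos: [536.9, -273.4, 13.8]
orientation: [3.136, 0.193, 0.0]
ft_force: [-0.1, 0.0, 0.6]
width: 45.8
grasp_force: 30.0
```

Emit:
jog_arm(increments=[0, 0, 0, 0, 0, 1, 0, 0, 0, 0, 0, 0, 0, 0])

```text
t: 20.65
ee_pos: [536.9, -273.4, 13.7]
orientation: [3.136, 0.193, 0.0]
ft_force: [-2.9, 2.0, 9.8]
width: 45.8
grasp_force: 30.0
```

Contact on the slats. I'll open moderately and rise.

Emit:
jog_arm(increments=[0, 0, 0, 0, 0, 0, 66, 0, 0, 0, 0, 0, 0, 66, 0, 0, 0, 0, 0, 0, 66, 0, 0, 0, 0, 0, 0, 66, 0, 0, 0, 0, 0, -5, 66, 0, 0, 0, 0, 0, -15, 66, 0, 0, 0, 0, 0, -30, 66, 0, 0, 0, 0, 0, -50, 66, 0, 0, 0, 0, 0, -50, 66, 0, 0, 0, 0, 0, -50, 66, 0, 0, 0, 0, 0, 0, 66])

```text
t: 22.02
ee_pos: [539.3, -274.7, 218.5]
orientation: [3.131, 0.193, 0.013]
ft_force: [-0.1, 0.7, 0.1]
width: 58.2
grasp_force: 0.0
```

```bash
python3 - <<'E'
from h import *
im=get_image("side");cv2.imwrite("pics/s5.png",cv2.resize(im["pixels"][140:380,200:440],(600,600)))
S=cloud(im)
q=S[np.all((S>=[430,-340,41])&(S<=[660,-220,60]),-1)]
print(len(q),cv2.minAreaRect(q[:,:2].astype(np.float32)))
for x in range(460,620,20):
    z=q[(q[:,0]>x)&(q[:,0]<x+20)];print(x,len(z),np.round(np.percentile(z[:,2],90),1) if len(z) else "")
o=get_obs();print(o["t"],o["ee_pos"],o["width"])
E
```

```text
219 ((541.5366821289062, -268.0537414550781), (165.32582092285156, 68.82633209228516), 9.874974250793457)
460 33 46.1
480 27 45.6
500 26 46.4
520 17 46.4
540 26 46.7
560 26 46.5
580 27 47.0
600 25 47.4
22.075 [ 537.87537634 -273.88590306  215.71090239] 58.150004405421505
```

View pics/s5.png

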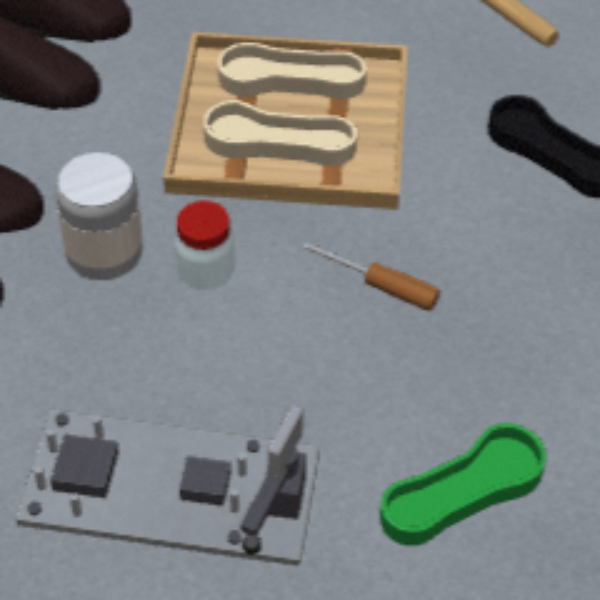

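The sole (crop (290,70)) lies flat and parallel beside its mate (280,135). The rim is level at 46–47 mm, and the finger is aside (270,480). Handing in.

```bash
python3 -c "
from workcell import job;print(job.close_job())"
```

```text
the job is handed in; nothing more can be done
None
```

I handed the job in after about 22 s of robot time: the finger is swung aside and down, and the sole lies level on both slats beside its mate, toe the same way; no verdict came back.

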